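# Refit the bayonet beacon in the cheese ripening room

### The arm

A 6-joint arm with a two-finger parallel gripper is mounted at the origin on the work surface. World frame = base frame: x ahead of the robot, y to its left, z up, the work surface at z = 0. Lengths are in mm, angles in rad, forces in N, time in s.
With the tool pointing down it reaches from about 350 to 975 mm from the base axis. Payload 7.1 kg.
Tool frame: the origin (TCP) lies between the finger pads; the fingertips stand 19 mm ahead of it and the grasp point (between the pads) is the TCP (ctrl.tcp_to_tips is the distance from the TCP to the fingertips, in mm); z points along the fingers, y is the line along which they close (so a half turn about z gives the same grasp; the last joint's range is limited). The gripper opens to 88 mm and grips with 3 to 60 N. Pads are 20 mm wide; open, the fingers measure 115 mm over their backs; the gripper's body (75 mm by 178 mm) begins 61 mm behind the grasp point.
Start: joints at [1.297, 0.423, 1.63, -0, 1.089, -0.019], TCP at [157.501, 604.813, 241.675] pointing down, gripper open.
Joint ranges: [-3, 3], [-0.9, 2.11], [0.09, 2.58], [-1.31, 4.45], [0.11, 2.69], [-2.54, 2.54]. Speed limits (rad/s): [2.39, 2.39, 3.01, 3.14, 3.14, 3.14].

### API

Orientations are given as a rotation vector (axis times angle).
In Python, from workcell import status, optics, ctrl gives the robot as it stands. The module is installed in compiled form; this text tells all that it offers.
- The arm moves only by the shell command python3 -m inch 'ROWS'. ROWS is JSON, a list that holds one entry, the list of rows, each a list of 7 numbers: the shift along the tool's x, y, z in mm, then the turn, a rotation vector about the tool's x, y, z in rad, then the opening in per cent of the stroke, from 0 (shut) to 100 (fully open). A call has 1 to 20 rows; each row is the pose to reach, as a shift and turn from the pose commanded when the call began, along the tool's axes at that moment; what a row does not reach only later rows make up. A row lasts 1/10 s, in which the tool goes at most 50 mm and 8.59 degrees, less where a joint would pass 70% of its speed; a pose out of reach is approached as far as the arm can. A call with a gripper value outside its range is refused whole. The fingers move at their own pace and stop on an object; the grip force is fixed at half the most. Time passes only in rows, so rows that repeat a pose let the fingers close. It gives the time, the measured TCP pose, the force, the opening and the grip force at its end, in the units of the state.
- status.get_obs(): the state, without advancing time (a new reading comes with each control period).
- optics.get_image(name): name is "side" or "top" or "wrist"; returns a dict with "frame" (384x512x3 uint8, red, green, blue), "fx", "fy", "cx", "cy" (pixels), "rvec" (rotation vector, rad) and "tvec" (3), from world to camera coordinates, as OpenCV has them; the wrist camera has in their place "hand_eye" (4x4, takes a point from camera to tool coordinates, whose origin is the TCP and whose axes are the flange's). Camera axes: x right, y down, z forward; pixel columns grow to the right and rows downward; lengths in mm; the calibration is good to about 2 mm. A picture is of the moment at which its call begins: read the wrist's pose just before it. There is no depth.
- ctrl.close_job(): hands the job in; it is judged then, once.
The state is a dict: "t": time; "qpos": joint angles; "qvel": joint speeds; "joint_torque": joint torques, N m; "ee_pos": TCP position; "orientation": TCP orientation; "ft_force": force on the tool from outside, world axes, zero at the start; "moment": the same for the moment, N m; "width": finger opening in mm; "grasp_force": force on a finger pad.
Only numpy, scipy, OpenCV 4.12 (cv2) and the standard library are available. Lean on these libraries where they do the work, as an engineer would, in place of code of your own. Each camera call takes 0.05 s, during which the arm holds its last target. There are 200 camera calls.

### The job

The amber warning beacon of the ripening room has to go back on its base. First turn the red isolator handle a quarter turn counter-clockwise (seen from above) to off, pointing at the green dots; then stand the beacon in the black socket with its two pins in the slots, push it down against the spring until the pins are below the lip, and twist it clockwise a quarter turn to the stop. Finish while still holding the beacon there, pushed in and turned to the stop, because a spring turns it back if you let go; leave the isolator off and do not disturb the cheese, the pail or the brush.

Things in the scene. Friction and masses are not known exactly. Their poses are not given: they have to be found in the camera images.
- beacon_center (a point): Loose amber beacon, upright, 84 mm tall, 70 to 180 g. Point: centre of its square amber lens (40 x 40 mm, 54 high), 57 mm above the foot's underside. Grip two opposite flat sides of the lens (square to its own x or y). Below the lens a round black flange, 62 mm across, 6 thick, its underside 33 mm below this point. z is up; a half turn about z makes no difference.
- beacon_pin (a point): Centre of the beacon's bayonet pin, on its axis, 49 mm below beacon_center and 8 mm above the foot. Steel pin 7 mm thick along the beacon's x, its ends 26 mm either side of the axis; white marks on the flange lie over the ends. The black stem it crosses is 33 mm across, 24 mm long below the flange, tapering to 24 mm across at the foot.
- socket (a point): Centre of the bayonet socket mouth, on the top face of a black ring 68 mm across, 66 mm above the table. z up; two pin slots point along +x and -x, 12 mm wide, reaching 29 mm from the axis. Bore 37 mm. The white slotted lip inside it is 9 mm thick; below it the pin turns clockwise seen from above (negative about z) a quarter turn to a stop, ending along y; the other way is blocked.
- lamp_base: Fixed grey enclosure under the socket, 120 x 120 mm, 40 mm high, origin at the centre of its underside, straight below the socket; x along the slots, red marks beside them. With the flange flat on the ring beacon_center is 33 mm above point socket; with the pin up against the underside of the lip, 36.5 mm.
- plunger (a joint): How far the brass spring plunger in the socket's floor is pushed down, m. 0 = up: the foot meets it when beacon_center is 44 mm above point socket. 0.0075 with the pin against the underside of the lip, 0.011 with the flange flat on the ring. It pushes up with 2 N at 0, 6 N at 0.0075, 7.5 N at 0.011.
- return_paddle (a joint): Hidden return spring in the socket, rad: 0 at rest, about 1.45 with the beacon at its stop. The pin pushes its paddles round as it turns clockwise. It resists with 0.07 N m at first and 0.28 N m at the stop (friction comes on top), and can turn the beacon back when let go.
- isolator_grip (a point): Centre of the grip of the red isolator handle, on its upright turning axis, 100 mm above the table. Grip: upright bar 60 mm long (this point's x), 12 mm thick (its y), 36 mm high (18 above and below this point), white line along its top. Under it a red hub 44 mm across, 8 high, on a fixed grey enclosure 100 x 100 mm, 72 mm high, with a yellow plate on top.
- isolator (a joint): Turn of the isolator handle, rad: 0 = on (bar points at the red dots on the yellow plate), 1.571 = off (at the green dots). Grows counter-clockwise seen from above; a stop at each end. A spring detent pulls it to the nearer end and is passed half-way; about 0.1 N m turns it.
- cheese: Bystander: pale yellow cheese wheel, 110 mm across, 50 mm high, origin at the centre of its underside. Leave alone.
- pail: Bystander: open white plastic pail, 110 mm across the rim, 90 mm high, origin at the centre of its underside. Leave alone.
- brush: Bystander: brush lying flat along its x axis, roughly 200 mm long, origin under its middle. Leave alone.

How it is judged:
By the outcome, as a careful person would: the job done as asked, in the order asked, and still so for the second after the job is handed in, while the arm keeps its last pose, push and grip.
It also fails if it takes over 72 s, if anything falls off the work surface, if the arm or the gripper's body presses on something with over 40 N, if the wrist force passes 120 N, or if a joint passes its speed limit or range.

## Working session

There is one attempt and no reset: what is moved stays moved. The work goes in short steps, Python scripts to look and compute and a shell command to move; the robot and the scene stay as the last step left them, time stands still between calls to the robot, and variables do not carry over. Pictures are saved under pics/ and viewed, at most 10 in all, crops included, and the job is handed in when it is done.

```bash
mkdir -p pics; cat > h.py <<'E'
import numpy as np, cv2
from scipy.spatial.transform import Rotation as R
from workcell import status, optics, ctrl
def cam(name):
    o=status.get_obs(); d=optics.get_image(name)
    K=np.array([[d["fx"],0,d["cx"]],[0,d["fy"],d["cy"]],[0,0,1.]])
    if name=="wrist":
        T=np.eye(4);T[:3,:3]=R.from_rotvec(o["orientation"]).as_matrix();T[:3,3]=o["ee_pos"]
        W=T@np.array(d["hand_eye"])
    else:
        W=np.eye(4);M=R.from_rotvec(np.ravel(d["rvec"])).as_matrix();W[:3,:3]=M.T;W[:3,3]=-M.T@np.ravel(d["tvec"])
    return d["frame"],K,W
def onz(K,W,uv,z):
    r=W[:3,:3]@np.linalg.solve(K,[uv[0],uv[1],1.]);c=W[:3,3]
    return c+r*(z-c[2])/r[2]
def proj(K,W,p):
    q=W[:3,:3].T@(np.array(p,float)-W[:3,3]);q=K@q;return q[:2]/q[2]
def save(f,n,crop=None,s=1):
    if crop: f=f[crop[1]:crop[3],crop[0]:crop[2]]
    cv2.imwrite("pics/"+n,cv2.resize(f[:,:,::-1],None,fx=s,fy=s,interpolation=cv2.INTER_CUBIC))
E
python3 - <<'E'
from h import *
for n in("top","side"):
    f,K,W=cam(n); save(f,n+"1.png",s=1.5); np.savez(n+"1.npz",f=f,K=K,W=W); print(n,W[:3,3].round(),W[:3,2].round(2),K[0,0])
o=status.get_obs();print(o["t"],o["ee_pos"],o["orientation"],o["width"],R.from_rotvec(o["orientation"]).as_matrix().round(3))
E
```

```text
top [ 386.   14. 1092.] [ 0.18 -0.01 -0.98] 358.5300946669944
side [ 466. -862. 1042.] [ 0.06  0.66 -0.75] 416.7301204970863
0.1 [157.37711951 604.35544865 240.97622422] [-3.99104712e-01 -3.11594129e+00  2.18924403e-03] 87.80090271701953 [[-0.968  0.252 -0.   ]
 [ 0.252  0.968 -0.001]
 [ 0.    -0.001 -1.   ]]
```

View pics/top1.png

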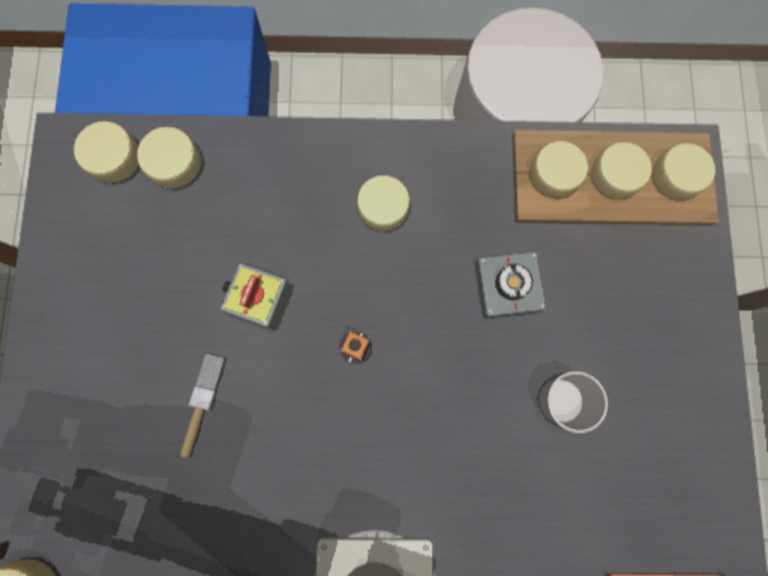

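View pics/side1.png

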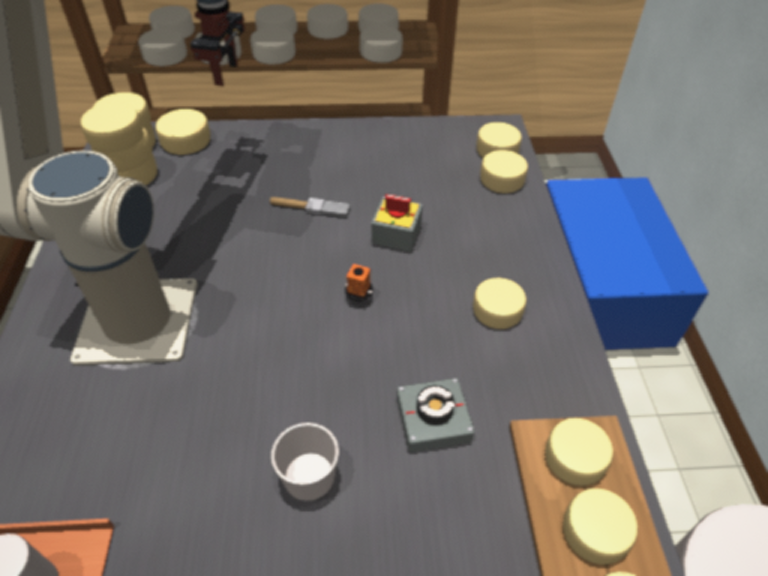

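The top view shows the isolator near (253,292), the beacon near (356,346) and the socket near (515,282) in the 1.5x picture; the cheese is at (383,203), the pail at (575,402) and the brush at (203,400). I'll make an enlarged mosaic of the three targets to read their angles.

```bash
python3 - <<'E'
from h import *
d=np.load("top1.npz");f,K,W=d["f"],d["K"],d["W"]
def c(x,y):return cv2.resize(f[y:y+50,x:x+50],None,fx=8,fy=8,interpolation=cv2.INTER_CUBIC)[:,:]
m=np.hstack([c(144,171),c(212,206),c(318,163)])
m=cv2.resize(m,None,fx=.66,fy=.66);save(m,"m1.png");print(m.shape)
for n,u,z in(("iso",(253/1.5,290/1.5),118),("beacon",(355/1.5,345/1.5),87),("sock",(515/1.5,281/1.5),66),("cheese",(383/1.5,203/1.5),50),("pail",(575/1.5,402/1.5),90)):print(n,onz(K,W,u,z).round(1))
E
```

```text
(264, 792, 3)
iso [562.6 231.  118. ]
beacon [466.5  42.6  87. ]
sock [ 596.9 -266.7   66. ]
cheese [758.1  -7.8  50. ]
pail [ 367.  -362.8   90. ]
```

View pics/m1.png

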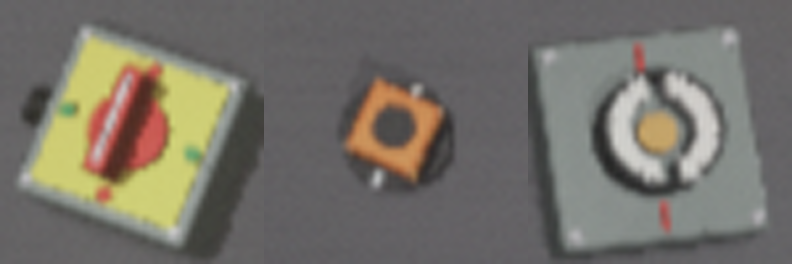

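```bash
cat >> h.py <<'E'
def ang(v):return np.degrees(np.arctan2(v[1],v[0]))
def yaw(o):  # tool y axis direction in world, deg
    return ang(R.from_rotvec(o["orientation"]).as_matrix()[:,1])
def delta(p,a):
    """row to reach TCP p with tool y along world angle a (deg, mod 180), tool down"""
    o=status.get_obs();M=R.from_rotvec(o["orientation"]).as_matrix()
    t=(a-yaw(o)+90)%180-90; a=np.radians(yaw(o)+t)
    y=np.array([np.cos(a),np.sin(a),0]);z=np.array([0,0,-1.]);T=np.c_[np.cross(y,z),y,z]
    return (M.T@(np.array(p)-o["ee_pos"])).round(1),R.from_matrix(M.T@T).as_rotvec().round(3)
E
python3 - <<'E'
from h import *
d=np.load("top1.npz");f,K,W=d["f"],d["K"],d["W"];s=5.28
q=lambda x,y,z,ox,oy,tx:onz(K,W,(ox+(x-tx)/s,oy+y/s),z)
a,b=q(132,70,118,144,171,0),q(95,165,118,144,171,0);print("iso",(a+b)/2,ang(a-b))
a,b=q(155,71,72,144,171,0),q(104,195,72,144,171,0);print("red dots",(a+b)/2,ang(a-b))
a,b=q(418,90,30,212,206,264),q(377,178,30,212,206,264);print("bmarks",(a+b)/2,ang(a-b))
print("lens",q(393,127,84,212,206,264))
a,b=q(640,58,40,318,163,528),q(665,215,40,318,163,528);print("sock",(a+b)/2,ang(a-b))
p=(a+b)/2
I=(q(132,70,118,144,171,0)+q(95,165,118,144,171,0))/2
o=status.get_obs();print(yaw(o),o["qpos"])
E
```

```text
iso [562.77073683 239.71078294 118.        ] -18.09446594371416
red dots [562.73714362 241.14108014  72.        ] -19.29294775472644
bmarks [467.14561685  42.30243247  30.        ] -24.033354935943017
lens [466.58795456  43.38741591  84.        ]
sock [ 597.86546297 -268.38263664   40.        ] 7.0355243292019525
75.40204759461976 [ 1.29699783e+00  4.23763463e-01  1.63062323e+00 -1.18128196e-05
  1.08861329e+00 -1.90106646e-02]
```

```bash
python3 -c "
from h import *
print(delta([562.8,240,220],71.3))"
```

```text
(array([-484.2, -250.4,   21.3]), array([-0.001,  0.   ,  0.072]))
```

```bash
r='[-484,-250,21,0,0,0.072,100]'; python3 -m inch '[[[-484,-250,21,0,0,0.072,100],[-484,-250,21,0,0,0.072,100],[-484,-250,21,0,0,0.072,100],[-484,-250,21,0,0,0.072,100],[-484,-250,21,0,0,0.072,100],[-484,-250,21,0,0,0.072,100],[-484,-250,21,0,0,0.072,100],[-484,-250,21,0,0,0.072,100],[-484,-250,21,0,0,0.072,100],[-484,-250,21,0,0,0.072,100],[-484,-250,21,0,0,0.072,100],[-484,-250,21,0,0,0.072,100],[-484,-250,21,0,0,0.072,100],[-484,-250,21,0,0,0.072,100],[-484,-250,21,0,0,0.072,100],[-484,-250,21,0,0,0.072,100],[-484,-250,21,0,0,0.072,100]]]'
python3 - <<'E'
from h import *
f,K,W=cam("wrist"); save(f,"w1.png",s=1.5); np.savez("w1.npz",f=f,K=K,W=W)
print(W[:3,3],yaw(status.get_obs()))
E
```

```text
t: 1.8
ee_pos: [562.3, 241.7, 220.9]
orientation: [0.509, 3.1, 0.0]
ft_force: [0.6, 0.8, -1.1]
width: 87.8
grasp_force: 0.0
[496.02133753 263.47956348 364.37704898] 71.34580979588846
```

View pics/w1.png

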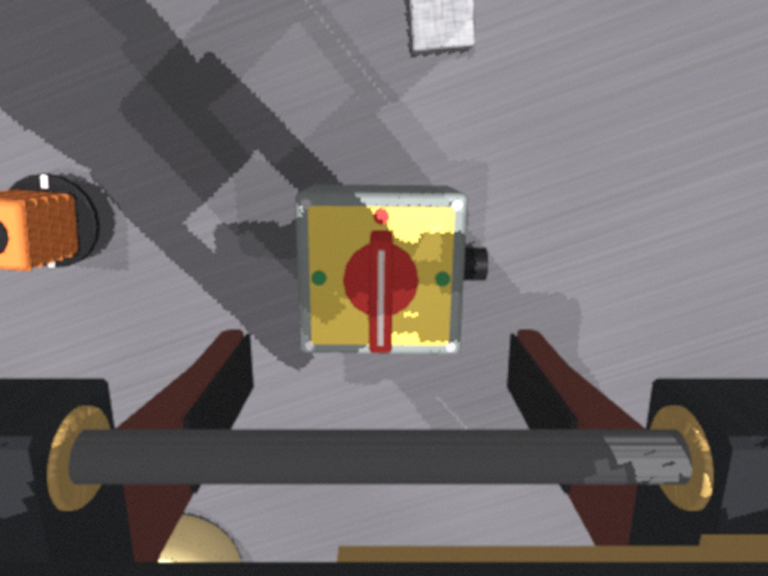

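Close up, the bar lies vertical in the image at column 381 (line (381,250) to (381,346)), with green dots at (319,278) and (442,279), so the yaw is already right.

```bash
python3 - <<'E'
from h import *
d=np.load("w1.npz");K,W=d["K"],d["W"]
g=lambda x,y,z:onz(K,W,(x/1.5,y/1.5),z)
a,b=g(381,250,118),g(381,346,118);print((a+b)/2,ang(a-b))
p=(g(319,278,72)+g(442,279,72))/2;print(p, ang(g(319,278,72)-g(442,279,72)))
c=(p+(a+b)/2)/2
print(delta([c[0],c[1],105],71.3))
E
```

```text
[564.40852183 241.33766201 118.        ] 161.45123935027144
[564.98977072 240.99232685  72.        ] -109.07476002068289
(array([ -2.3,   0.3, 115.8]), array([0.   , 0.   , 0.001]))
```

```bash
python3 -m inch '[[[-2,0,45,0,0,0,100],[-2,0,85,0,0,0,100],[-2,0,110,0,0,0,100],[-2,0,116,0,0,0,100],[-2,0,116,0,0,0,100],[-2,0,116,0,0,0,0],[-2,0,116,0,0,0,0],[-2,0,116,0,0,0,0],[-2,0,116,0,0,0,0],[-2,0,116,0,0,0,0],[-2,0,116,0,0,0,0],[-2,0,116,0,0,0,0],[-2,0,116,0,0,0,0],[-2,0,116,0,0,0,0],[-2,0,116,0,0,0,0]]]'
```

```text
t: 3.35
ee_pos: [565.1, 241.0, 104.7]
orientation: [0.512, 3.099, 0.002]
ft_force: [-0.8, 8.3, -9.9]
width: 12.1
grasp_force: 30.0
```

```bash
python3 -m inch '[[[0,0,0,0,0,-0.14,0],[0,0,0,0,0,-0.28,0],[0,0,0,0,0,-0.42,0],[0,0,0,0,0,-0.56,0],[0,0,0,0,0,-0.7,0],[0,0,0,0,0,-0.84,0],[0,0,0,0,0,-0.98,0],[0,0,0,0,0,-1.12,0],[0,0,0,0,0,-1.26,0],[0,0,0,0,0,-1.4,0],[0,0,0,0,0,-1.54,0],[0,0,0,0,0,-1.58,0],[0,0,0,0,0,-1.58,0],[0,0,0,0,0,-1.58,0]]]'; python3 -c "
from h import *
o=status.get_obs();print(yaw(o),o['qpos'],o['moment'])"
```

```text
t: 4.75
ee_pos: [565.2, 240.8, 104.7]
orientation: [-1.839, 2.546, 0.0]
ft_force: [2.4, 4.3, -3.0]
width: 11.9
grasp_force: 30.0
161.68849022129166 [ 3.83049518e-01  5.84998234e-01  1.73340629e+00  8.20451264e-04
  8.21965364e-01 -2.43950552e+00] [ 0.85000702 -0.25202715 -0.33713208]
```

```bash
python3 -m inch '[[[0,0,0,0,0,-1.570e-9,100],[0,0,0,0,0,0,100],[0,0,0,0,0,0,100],[0,0,0,0,0,0,100],[0,0,-40,0,0,0,100],[0,0,-90,0,0,0,100],[0,0,-115,0,0,0,100],[0,0,-115,0,0,0,100]]]'; python3 - <<'E'
from h import *
f,K,W=cam("wrist"); save(f,"w2.png")
o=status.get_obs();M=R.from_rotvec(o["orientation"]).as_matrix()
print(M.T@(np.array([466.9,43,150])-o["ee_pos"]), np.radians(yaw(o)-66),o["width"])
E
```

```text
t: 5.55
ee_pos: [567.0, 241.1, 224.2]
orientation: [-1.838, 2.539, -0.003]
ft_force: [0.4, 0.8, -0.6]
width: 72.6
grasp_force: 0.0
[218.69148154  32.37597364  71.07055994] 1.6720524143050925 76.32782929115261
```

View pics/w2.png

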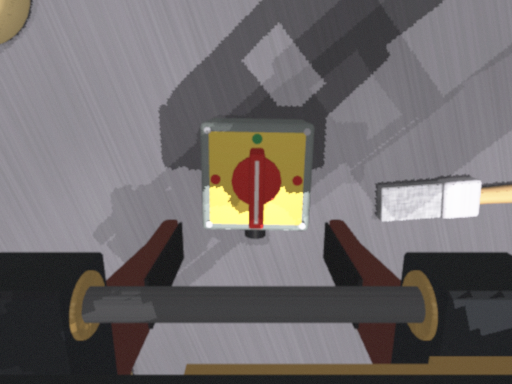

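The isolator bar now points at the green dot at (257,139), with the red dots to its sides at (215,179) and (297,180): it is off. Next I go above the beacon.

```bash
python3 -m inch '[[[219,32,41,0,0,1.67,100],[219,32,41,0,0,1.67,100],[219,32,41,0,0,1.67,100],[219,32,41,0,0,1.67,100],[219,32,41,0,0,1.67,100],[219,32,41,0,0,1.67,100],[219,32,41,0,0,1.67,100],[219,32,41,0,0,1.67,100],[219,32,41,0,0,1.67,100],[219,32,41,0,0,1.67,100],[219,32,41,0,0,1.67,100],[219,32,41,0,0,1.67,100],[219,32,41,0,0,1.67,100],[219,32,41,0,0,1.67,100]]]'
python3 - <<'E'
from h import *
f,K,W=cam("wrist"); save(f,"w3.png",crop=(130,80,380,270),s=3); np.savez("w3.npz",f=f,K=K,W=W)
print(proj(K,W,[467,43,84]),yaw(status.get_obs()))
E
```

```text
t: 7.0
ee_pos: [465.5, 42.2, 178.1]
orientation: [-0.645, -3.073, 0.001]
ft_force: [-0.3, 0.2, -0.3]
width: 88.1
grasp_force: 0.0
[255.68093093 201.45848015] 66.25540206047059
```

View pics/w3.png

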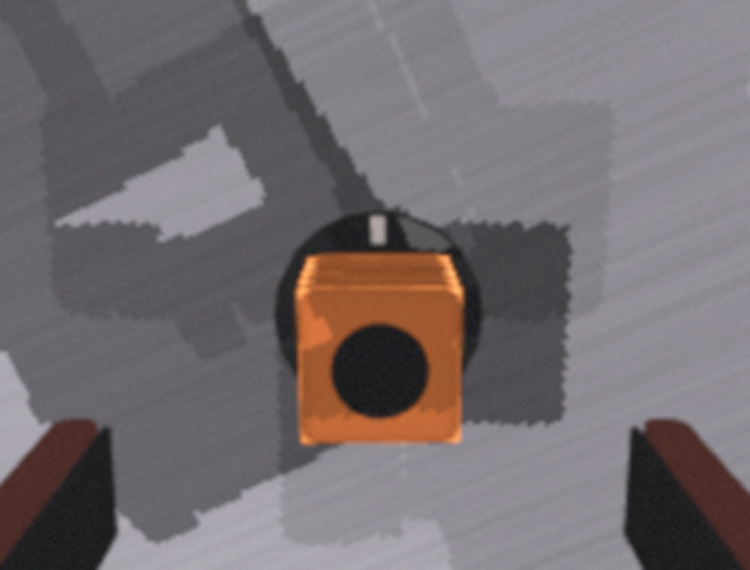

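The lens top has corners at (299,292), (462,290), (461,441), (301,442) in the crop, its centre disc at (380,370), and one white mark at (377,230). It is square to the tool within about half a degree.

```bash
python3 - <<'E'
from h import *
d=np.load("w3.npz");K,W=d["K"],d["W"]
g=lambda x,y,z:onz(K,W,(130+x/3,80+y/3),z)
P=[g(*p,84) for p in((299,292),(462,290),(461,441),(301,442))]
print(np.mean(P,0),g(380,370,84),[ (round(float(np.linalg.norm(P[i]-P[i-1])),1),round(ang(P[i]-P[i-1])%90,1)) for i in range(4)])
c=g(380,370,84);m=g(377,230,30);print(ang(m-c))
print(delta([c[0],c[1],51],66.1))
E
```

```text
[468.13873004  43.48604788  84.        ] [468.60063518  43.08940638  84.        ] [(38.2, np.float64(66.1)), (39.0, np.float64(67.1)), (38.4, np.float64(67.3)), (39.8, np.float64(66.7))]
157.2355377287768
(array([ -2.4,   2.1, 127.3]), array([-0.   , -0.001,  0.003]))
```

```bash
python3 -m inch '[[[-2,2,40,0,0,0,100],[-2,2,80,0,0,0,100],[-2,2,110,0,0,0,100],[-2,2,126,0,0,0,100],[-2,2,126,0,0,0,100],[-2,2,126,0,0,0,100],[-2,2,126,0,0,0,0],[-2,2,126,0,0,0,0],[-2,2,126,0,0,0,0],[-2,2,126,0,0,0,0],[-2,2,126,0,0,0,0],[-2,2,126,0,0,0,0],[-2,2,126,0,0,0,0],[-2,2,126,0,0,0,0]]]'
python3 - <<'E'
from h import *
o=status.get_obs();M=R.from_rotvec(o["orientation"]).as_matrix();print(yaw(o),M.T@(np.array([597,-267,170])-o["ee_pos"]),np.radians(yaw(o)-97))
E
```

```text
t: 8.45
ee_pos: [468.6, 43.2, 52.7]
orientation: [0.65, 3.074, 0.0]
ft_force: [-0.7, -0.1, 2.2]
width: 40.1
grasp_force: 29.9
66.1200801108614 [-242.95373533 -231.70717298 -117.24926241] -0.538956274817551
```

```bash
python3 -m inch '[[[0,0,-40,0,0,0,0],[0,0,-90,0,0,0,0],[-30,-18,-117,0,0,-0.05,0],[-70,-43,-117,0,0,-0.12,0],[-110,-67,-117,0,0,-0.2,0],[-150,-92,-117,0,0,-0.27,0],[-190,-117,-117,0,0,-0.34,0],[-230,-142,-117,0,0,-0.42,0],[-270,-166,-117,0,0,-0.5,0],[-300,-184,-117,0,0,-0.54,0],[-311,-191,-117,0,0,-0.54,0],[-311,-191,-117,0,0,-0.54,0],[-311,-191,-117,0,0,-0.54,0],[-311,-191,-117,0,0,-0.54,0]]]'
python3 - <<'E'
from h import *
f,K,W=cam("wrist"); save(f,"w4.png",s=1.5); np.savez("w4.npz",f=f,K=K,W=W)
print(proj(K,W,[597,-267,66]),yaw(status.get_obs()))
E
```

```text
t: 9.85
ee_pos: [674.7, -255.6, 169.4]
orientation: [0.194, -3.134, -0.001]
ft_force: [-0.5, 0.4, -0.8]
width: 40.0
grasp_force: 29.9
[250.6029361   88.77604947] 97.1150632306598
```

View pics/w4.png

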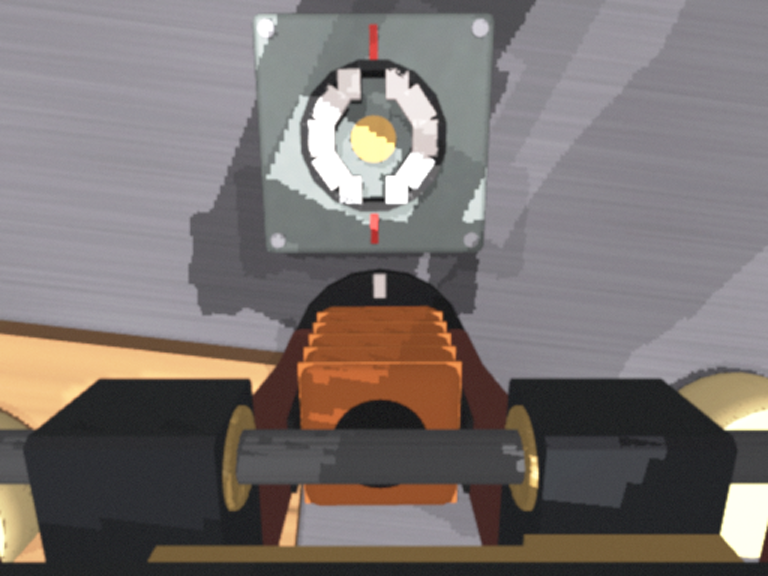

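The socket is in the top of the view: the ring spans columns about 301 to 446 and rows 59 to 211, slots sit at column 374, red marks at (374,42) and (375,230); the held beacon's mark is at (379,286). One enlarged crop for the fit.

```bash
python3 - <<'E'
from h import *
d=np.load("w4.npz");f,K,W=d["f"],d["K"],d["W"]
save(f,"w4c.png",crop=(180,5,320,145),s=4.25); 
E
```

```text
(no output)
```

View pics/w4c.png

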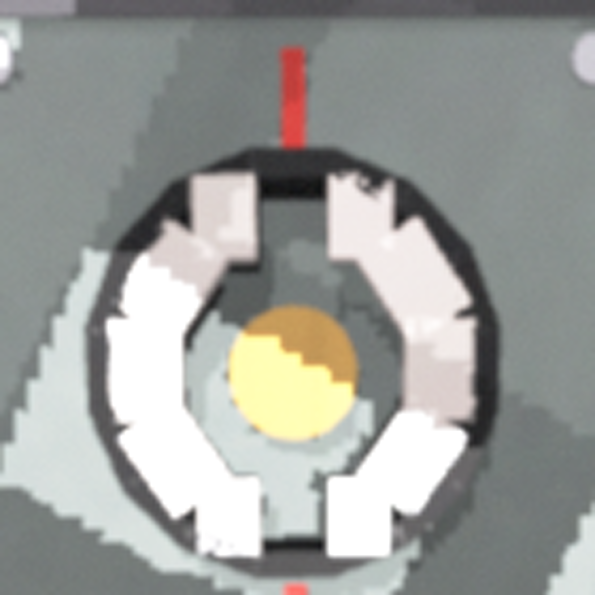

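```bash
python3 - <<'E'
from h import *
d=np.load("w4.npz");K,W=d["K"],d["W"]
o=status.get_obs();M=R.from_rotvec(o["orientation"]).as_matrix();e=np.array(o["ee_pos"])
T=lambda u,v,z:M.T@(onz(K,W,(u,v),z)-e)
c=lambda x,y,z:T(180+x/4.25,5+y/4.25,z)
print("sock tool",c(292.5,364,66),onz(K,W,(180+292.5/4.25,5+364/4.25),66)); a,b=c(293,215,66),c(294,515,66);print("slot ang",ang(a-b))
a,b=c(292.5,97,40),T(375/1.5,230/1.5,40);print("red",(a+b)/2,ang(a-b))
print("mark",T(379/1.5,286/1.5,e[2]-22.7)); print(e,yaw(o),K[0,0])
for x in((300,365),(461,365),(457,500),(302,500),(380,430)):print(T(x[0]/1.5,x[1]/1.5,e[2]+31.3))
E
```

```text
sock tool [ 77.36590051  -2.87181701 103.73192181] [ 598.40029032 -268.08072478   66.        ]
slot ang -0.0693613340003886
red [ 76.09523269  -2.68733537 129.73091107] -0.4448683649831318
mark [26.36708796 -0.15246417 22.72380157]
[ 674.91657733 -255.70579908  169.66368955] 97.1150632306598 339.1208141138225
[ 21.20171122 -18.88825739 -31.29350546]
[ 21.20121537  19.32409255 -31.26782276]
[-16.0091347   19.8267271  -31.30119894]
[-15.98695672 -19.81524252 -31.32782287]
[  3.98317031   0.1096044  -31.29633734]
```

```bash
python3 - <<'E'
from h import *
d=np.load("w3.npz");K,W=d["K"],d["W"]
g=lambda x,y,z:onz(K,W,(130+x/3,80+y/3),z)
a=np.radians(66.12);x=np.array([-np.sin(a),np.cos(a),0]);y=np.array([np.cos(a),np.sin(a),0]);e=np.array([468.6,43.2,0])
for n,p in(("mark ctr",(377,230,30)),("mark out",(377,216,30)),("mark in",(377,245,30)),("disc",(380,370,84)),("front",(380,291,84)),("rear",(381,441,84)),("disc left/right avg",((333+428)/2,(324+417)/2,84))):
  q=g(*p)-e;print(n,round(q@x,2),round(q@y,2))
d=np.load("w4.npz");K,W=d["K"],d["W"];o=status.get_obs();M=R.from_rotvec(o["orientation"]).as_matrix();e=np.array(o["ee_pos"])
save(d["f"],"w4d.png",crop=(190,170,320,345),s=3.4)
for v in(272,299):print(M.T@(onz(K,W,(379/1.5,v/1.5),e[2]-22.7)-e))
E
```

```text
mark ctr 25.82 -0.6
mark out 29.89 -0.63
mark in 21.44 -0.58
disc -0.05 -0.1
front 19.67 -0.23
rear -18.46 0.27
disc left/right avg -0.17 0.02
[31.21726287 -0.15449197 22.72819465]
[21.80071197 -0.15055502 22.71966554]
```

View pics/w4d.png

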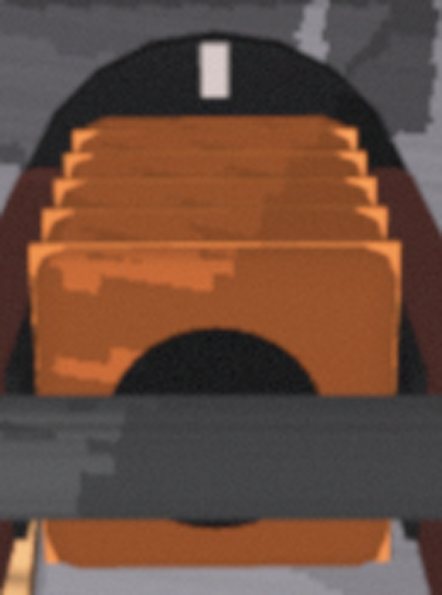

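```bash
python3 -m inch '[[[40,-1.5,0,0,0,0.003,0],[70,-2.5,0,0,0,0.003,0],[76.5,-2.8,15,0,0,0.003,0],[76.5,-2.8,35,0,0,0.003,0],[76.5,-2.8,45,0,0,0.003,0],[76.5,-2.8,48,0,0,0.003,0],[76.5,-2.8,50,0,0,0.003,0],[76.5,-2.8,52,0,0,0.003,0],[76.5,-2.8,54,0,0,0.003,0],[76.5,-2.8,56,0,0,0.003,0],[76.5,-2.8,58,0,0,0.003,0],[76.5,-2.8,58,0,0,0.003,0]]]'
python3 -c "
from h import *
o=status.get_obs();print(yaw(o),o['ee_pos'],o['ft_force'],o['moment'])"
```

```text
t: 11.1
ee_pos: [599.9, -269.5, 111.4]
orientation: [0.189, -3.136, -0.0]
ft_force: [-0.4, 0.6, -1.6]
width: 40.0
grasp_force: 29.9
96.88212641195001 [ 599.91986599 -269.49834407  111.41979478] [-0.42071633  0.64013635 -1.56182121] [ 0.00380968  0.01338    -0.04805637]
```

```bash
python3 -m inch '[[[0.5,1,1,0,0,0,0],[0.5,1,3,0,0,0,0],[0.5,1,5,0,0,0,0],[0.5,1,5,0,0,0,0]]]'
python3 -c "
from h import *
o=status.get_obs();print(yaw(o),o['ft_force'],o['moment'])"
```

```text
t: 11.5
ee_pos: [599.3, -268.5, 106.3]
orientation: [0.189, -3.135, -0.0]
ft_force: [0.2, 0.6, -1.5]
width: 40.1
grasp_force: 29.9
96.8836859471359 [ 0.18079439  0.58716838 -1.54862148] [ 0.05217574  0.01436884 -0.01000286]
```

No contact, pins in the slots. Now I push down against the spring to about TCP 96.

```bash
python3 -m inch '[[[0,0,2,0,0,0,0],[0,0,4,0,0,0,0],[0,0,6,0,0,0,0],[0,0,8,0,0,0,0],[0,0,10,0,0,0,0],[0,0,10.5,0,0,0,0],[0,0,10.5,0,0,0,0]]]'
python3 -c "
from h import *
o=status.get_obs();print(yaw(o),o['ft_force'],o['moment'])"
```

```text
t: 12.2
ee_pos: [599.6, -268.6, 96.3]
orientation: [-0.189, 3.136, -0.0]
ft_force: [-1.8, 1.0, 5.3]
width: 40.3
grasp_force: 29.9
96.88595201712403 [-1.8356658   0.99695044  5.27677141] [0.18343281 0.33893867 0.00606614]
```

```bash
python3 -m inch '[[[0,0,0,0,0,0.1,0],[0,0,0,0,0,0.2,0],[0,0,0,0,0,0.3,0],[0,0,0,0,0,0.4,0],[0,0,0,0,0,0.5,0],[0,0,0,0,0,0.6,0],[0,0,0,0,0,0.7,0],[0,0,0,0,0,0.8,0],[0,0,0,0,0,0.9,0],[0,0,0,0,0,1.0,0],[0,0,0,0,0,1.1,0],[0,0,0,0,0,1.2,0],[0,0,0,0,0,1.3,0],[0,0,0,0,0,1.4,0],[0,0,0,0,0,1.4,0]]]'
python3 -c "
from h import *
o=status.get_obs();print(yaw(o),o['ft_force'],o['moment'])"
```

```text
t: 13.7
ee_pos: [600.1, -268.1, 96.5]
orientation: [1.876, 2.519, 0.002]
ft_force: [0.5, 4.6, 4.9]
width: 40.2
grasp_force: 30.0
16.642557670509323 [0.53485924 4.59805759 4.90133671] [ 0.82403028 -0.1226938   0.22759086]
```

```bash
python3 -m inch '[[[0,0,0,0,0,0.06,0],[0,0,0,0,0,0.12,0],[0,0,0,0,0,0.17,0],[0,0,0,0,0,0.19,0],[0,0,0,0,0,0.19,0]]]'
python3 - <<'E'
from h import *
o=status.get_obs();print(yaw(o),o['ft_force'],o['moment'])
f,K,W=cam("wrist"); np.savez("w5.npz",f=f,K=K,W=W)
f2,K,W=cam("side"); np.savez("s5.npz",f=f2,K=K,W=W)
a=cv2.resize(f[100:384,120:400],(500,507));b=cv2.resize(f2[200:320,240:330],(296,395));c=np.zeros((507,800,3),np.uint8);c[:,:500]=a;c[:395,500:796]=b
save(c,"fin.png")
E
```

```text
t: 14.2
ee_pos: [600.1, -268.1, 96.5]
orientation: [2.103, 2.333, 0.002]
ft_force: [2.0, 4.5, 6.1]
width: 40.0
grasp_force: 30.0
5.936888421792517 [2.0190351  4.52194563 6.11656289] [ 0.88884073 -0.2667017   0.26089809]
```

View pics/fin.png

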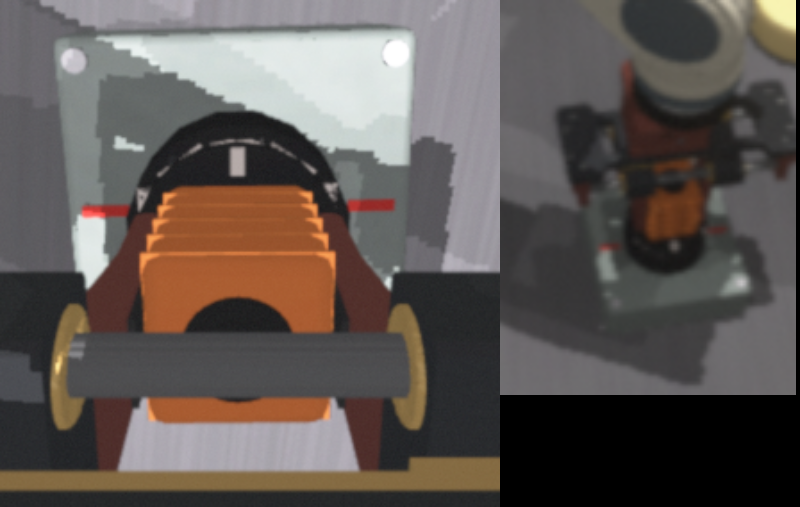

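The final picture shows the beacon seated in the ring with its white mark at (237,160), square to the gripper and at right angles to the red marks. I'll press slightly further to make certain it is on the stop.

```bash
python3 -m inch '[[[0,0,0.5,0,0,0.02,0],[0,0,0.5,0,0,0.04,0],[0,0,0.5,0,0,0.05,0],[0,0,0.5,0,0,0.05,0],[0,0,0.5,0,0,0.05,0]]]'
python3 - <<'E'
from h import *
o=status.get_obs();print(yaw(o),o['ft_force'],o['moment'],o['qpos'])
E
```

```text
t: 14.8
ee_pos: [600.2, -268.2, 96.4]
orientation: [2.157, 2.283, 0.001]
ft_force: [0.8, 5.0, 8.1]
width: 40.2
grasp_force: 30.4
3.2611949850595576 [0.78301095 5.03835247 8.14619511] [ 1.0242539  -0.03785967  1.28210221] [-4.38278326e-01  6.47046140e-01  1.63302002e+00 -4.47767081e-06
  8.60428166e-01 -4.95193744e-01]
```

```bash
python3 -m inch '[[[0,0,0,0,0,-0.015,0],[0,0,0,0,0,-0.015,0],[0,0,0,0,0,-0.015,0],[0,0,0,0,0,-0.015,0],[0,0,0,0,0,-0.015,0]]]'
python3 - <<'E'
from h import *
o=status.get_obs();print(yaw(o),o['ft_force'],o['moment'])
E
```

```text
t: 15.3
ee_pos: [600.2, -268.2, 96.4]
orientation: [2.141, 2.298, 0.001]
ft_force: [0.3, 6.3, 8.5]
width: 40.0
grasp_force: 30.1
4.052094923097001 [0.29185273 6.30794215 8.46035682] [1.01015469 0.02212459 0.81873241]
```

The moment still stands at 0.82 N m, well above the 0.28 N m spring, so the beacon is firmly on the stop and pushed in. Handing in.

```bash
python3 -c "
from workcell import ctrl
print(ctrl.close_job())"
```

```text
the job is handed in; nothing more can be done
None
```

The job is handed in (no verdict came back): the isolator is off at the green dots, and the arm is still holding the beacon pushed in and turned to the stop, with the cheese, pail and brush untouched, at 15.3 s of the 72 s allowed.

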